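Break the stuck lid of a square culture jar loose, spin it off and lay it on the lid rest

ROBOT

A 6-joint arm with a two-finger parallel gripper is mounted at the origin on the work surface. World frame = base frame: x ahead of the robot, y to its left, z up, the work surface at z = 0. Lengths are in m, angles in rad, forces in N, time in s.
With the tool pointing down it reaches from about 0.3 to 0.775 m from the base axis. Payload 14.6 kg.
Tool frame: the origin (TCP) lies at the very end of the fingers, on their centre line; the grasp point (between the pads) lies 19 mm behind it; x points along the fingers, y is the direction in which the jaws open and shut, and the axes are right-handed (so a half turn about x gives the same grasp; the last joint's range is limited). The gripper opens to 94 mm and grips with 3 to 60 N. Pads are 16 mm wide; open, the fingers measure 119 mm over their backs; the gripper's body (75 mm by 177 mm) begins 78 mm behind the grasp point.
Start: joints at [-1.306, 0.3, 1.521, -0, 1.321, -0.067], TCP at [0.179, -0.52, 0.205] pointing down, gripper open.
Joint ranges: [-3.03, 3.03], [-0.79, 2.21], [0.23, 2.52], [-1.04, 4.18], [0, 3.07], [-2.55, 2.55]. Speed limits (rad/s): [2.22, 2.22, 2.57, 3.14, 3.14, 3.14].

INTERFACE

Orientations are given as [roll, pitch, yaw] about the fixed x, y, z axes, in that order (R = Rz(yaw) Ry(pitch) Rx(roll)).
In Python, from station import ctrl, viewer, hand_in gives the robot as it stands. The module is installed in compiled form; this text tells all that it offers.
- The arm moves only by the tool play_rows, never from a script. Its argument "deltas" is a list that holds one entry, the list of rows, each a list of 7 numbers: the shift along the tool's x, y, z in mm, then the turn, a rotation vector about the tool's x, y, z in rad, then the finger opening in mm, from 0 to 94. In form: [[[dx, dy, dz, ax, ay, az, gripper], ...]]. A call has 1 to 10 rows; each row shifts and turns the commanded pose from where the row before left it, along the tool's axes as they then stand; what a row does not reach is not made up. A row lasts 1/10 s, in which the tool goes at most 50 mm and 8.59 degrees, less where a joint would pass 70% of its speed; a pose out of reach is approached as far as the arm can. A call with a gripper value outside its range is refused whole. The fingers move at their own pace and stop on an object; "grip_force" is the grip in N (left out, the last holds). Time passes only in rows, so rows that do not move let the fingers close. It gives the time, the measured TCP pose, the force and the opening at its end, in the units of the state.
- ctrl.get_obs(): the state, without advancing time (a new reading comes with each control period).
- viewer.camera(name): name is "scene" or "top"; returns a dict with "img" (384x512x3 uint8, red, green, blue), "fx", "fy", "cx", "cy" (pixels), "rvec" (rotation vector, rad) and "tvec" (3), from world to camera coordinates, as OpenCV has them. Camera axes: x right, y down, z forward; pixel columns grow to the right and rows downward; lengths in m; the calibration is good to about 2 mm. A picture is of the moment at which its call begins. There is no depth.
- hand_in(): hands the job in, once; it reports no verdict.
The state is a dict: "time_s": time; "qpos": joint angles; "joint_vel": joint speeds; "tau": joint torques, N m; "ee_pos": TCP position; "eef_rot": TCP orientation; "force": force on the tool from outside, world axes, zero at the start; "moment": the same for the moment, N m; "grip_width": finger opening in m.
Only numpy, scipy, OpenCV 4.12 (cv2) and the standard library are available. Lean on these libraries where they do the work, as an engineer would, in place of code of your own. Each camera call takes 0.05 s, during which the arm holds its last target.

TASK

Open the square culture jar that stands in the bench seat: its lid is stuck, so grip it firmly and break it loose with a short hard twist anticlockwise, then spin it easily round until you feel its stop, without ramming it against the stop. Lift the lid off, leaving the jar down in its seat, and lay it gently, open side down as it came, in the middle of the low dark steel lid rest; do not drop it, let go of it there, and leave the other things alone.

Things in the scene. Friction and masses are not known exactly. Their poses are not given: they have to be found in the camera images.
- lid: White plastic lid with a finely ribbed edge, round, 60 mm in diameter (ribs under 0.5 mm), 30 mm high, 60 g. Origin: centre of the lower rim; z up out of the top. It starts tight on the jar, its rim 10 mm above the jar's shoulder, so fingers can reach round its whole height. Its start yaw on the jar varies.
- lid_top (a point): Centre of the lid's flat top, 30 mm above its origin. The lid turns about this upright axis; loosening is anticlockwise from above (+yaw). It has about 1.5 mm of sideways play. It is clear of the neck when raised 25 mm.
- jar: Square clear glass jar, 72 x 72 mm, 80 mm high to the shoulder, with a round neck 42 mm in diameter (51 mm over its collar) up to 112 mm; about 0.55 kg, loose in the seat. Origin: centre of the underside, z up. At the start the lid's origin is 90 mm above it.
- collar (a point): Centre of the broken collar on the neck, 100 mm above the jar's origin. Two lugs inside the lid lie under it, held by a stiff sprung catch: somewhere in the first 1.1 rad some 0.5 to 1.2 N m is needed; then the lid turns easily. Only in the last 0.12 rad before the stop (2.0 to 2.8 rad from the start) do the lugs face the gaps; lifted earlier, the lid takes the jar along.
- gasket (a point): Centre of the top of the sprung rubber ring on the jar's mouth, 116 mm above the jar's origin when tight. It presses the lid up with about 16 N. Once loose and let go, the lid rises 3 mm and the ring no longer presses; a lid kept down in a grip is still pushed up and drags on it (up to about 0.4 N m).
- jar_stop: Two small sprung stops on the neck, under the lid and out of sight, that end the lid's turn. Same origin and axes as the jar. They give 0.08 rad per N m and break if forced: feel for the steady rise of the twisting moment and stop there below about 0.8 N m (spinning free takes far less). Turning back 0.05 to 0.1 rad then frees the lugs for lifting.
- seat: Aluminium block fixed to the bench, 100 x 100 x 36 mm, with a square pocket (73.5 mm, floor 6 mm above the bench, 30 mm deep) that holds the jar and takes the twist; the jar has about 0.02 rad of play in it. Origin: centre of the underside.
- lid_rest: Low square dark steel plate on four feet, fixed, 110 x 110 mm, flat top 20 mm above the bench, no rim. Origin: centre of its underside at bench height.
- rest_top (a point): Centre of the lid rest's top face, 20 mm above the bench.
- beaker: Glass beaker, 84 mm wide, 110 mm high, bystander. Origin: underside centre.
- round_jar: Round clear jar with white lid, 68 mm wide, 85 mm high, bystander. Origin: underside centre.
- low_jar: Low round clear jar with white lid, 72 mm wide, 60 mm high, bystander. Origin: underside centre.
- petri_dish: Closed clear dish, 60 mm wide, 16 mm high, lying between the seat and the lid rest, bystander. Origin: underside centre.
- spray_bottle: Green spray bottle with white head, 74 mm wide, 227 mm high, bystander. Origin: underside centre.
- forceps: Steel forceps lying flat, 160 mm long, along their own x, 8 mm high, bystander. Origin: middle of the underside.
- small_flask: Small conical glass flask, 64 mm wide, 87 mm high, bystander. Origin: underside centre.
Not all that is in view belongs to the job. Leave any purple look-alike of the lid alone.

How it is judged:
By the outcome, as a careful person would: the job done as asked, in the order asked, and still so for the second after the job is handed in, with the robot touching nothing.
It also fails if it takes over 61 s, if anything falls off the work surface, if the arm or the gripper's body presses on something with over 40 N, if the wrist force passes 120 N, or if a joint passes its speed limit or range.

## Working session

There is one attempt and no reset: what is moved stays moved. The work goes in short steps, Python scripts to look and compute and a tool call to move; the robot and the scene stay as the last step left them, time stands still between calls to the robot, and variables do not carry over. Pictures are saved under pics/ and viewed, and the job is handed in when it is done.

Besides the shell and the picture viewer there is one more tool, called as name([rows], argument=value, ...), one row to a line, values as JSON. play_rows: Moves the arm, as the interface text tells. Its arguments: {"type":"object","properties":{"deltas":{"type":"array","items":{"type":"array","items":{"type":"array","items":{"type":"number"}}}},"grip_force":{"type":"number"}},"required":["deltas"]}

```bash
mkdir -p pics
cat > h.py <<'E'
import numpy as np, cv2
from station import ctrl, viewer, hand_in
def ray(c,u,v):
    R,_=cv2.Rodrigues(np.array(c['rvec'],float)); t=np.array(c['tvec'],float).ravel()
    d=R.T@np.array([(u-c['cx'])/c['fx'],(v-c['cy'])/c['fy'],1.]); return -R.T@t,d
def onz(c,u,v,z):
    o,d=ray(c,u,v); return o+d*(z-o[2])/d[2]
def proj(c,P):
    p,_=cv2.projectPoints(np.array(P,float).reshape(-1,3),np.array(c['rvec'],float),np.array(c['tvec'],float),np.array([[c['fx'],0,c['cx']],[0,c['fy'],c['cy']],[0,0,1.]]),None); return p.reshape(-1,2)
def snap(n,f,s=1.5):
    c=viewer.camera(n); cv2.imwrite('pics/'+f+'.png',cv2.resize(c['img'][:,:,::-1],None,fx=s,fy=s)); cv2.imwrite('pics/raw_'+f+'.png',c['img'][:,:,::-1]); 
    import pickle; pickle.dump(c,open('pics/'+f+'.pkl','wb')); return c
E
python3 - <<'E'
from h import *
for n in('scene','top'):
    c=snap(n,n+'0'); print(n,c['fx'],c['cx'],c['cy'],ray(c,256,192))
o=ctrl.get_obs(); print(o)
E
```

```text
scene 469.74264714648007 259.6512720939232 193.60887728095426 (array([ 1.00510553, -0.71185959,  1.19751441]), array([-0.34798449,  0.50719374, -0.78850076]))
top 432.1401922853045 252.2749065581894 187.8597851106892 (array([ 0.46888859, -0.00784137,  1.2226619 ]), array([ 0.06843145,  0.00134405, -0.99773816]))
{'time_s': 0.1, 'qpos': array([-1.30560101e+00,  3.00352200e-01,  1.52148925e+00, -2.79521527e-05,
        1.32066054e+00, -6.65813099e-02]), 'joint_vel': array([-0.00055108, -0.00217529, -0.00302201, -0.00014356, -0.00190694,
        0.00014198]), 'tau': array([ 1.53538567e-03, -5.32643974e+01, -3.53280723e+01,  7.09672831e-02,
        2.35823379e-02, -8.13654287e-05]), 'ee_pos': array([ 0.179092  , -0.51980034,  0.20499039]), 'eef_rot': array([-1.60761106,  1.56988658,  1.86576516]), 'force': array([-0.53737648, -0.26418126,  0.9197218 ]), 'moment': array([ 0.02239322,  0.00837953, -0.030024  ]), 'grip_width': 0.0938075653748221}
```

View pics/scene0.png

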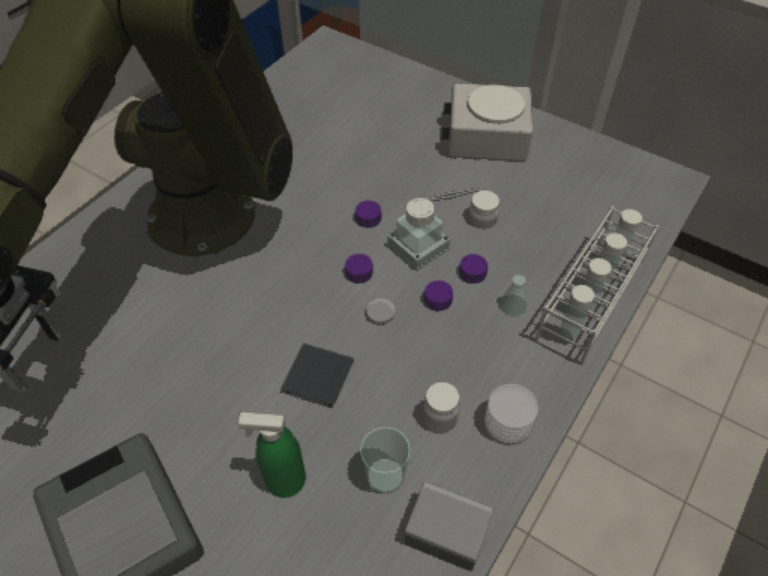

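View pics/top0.png

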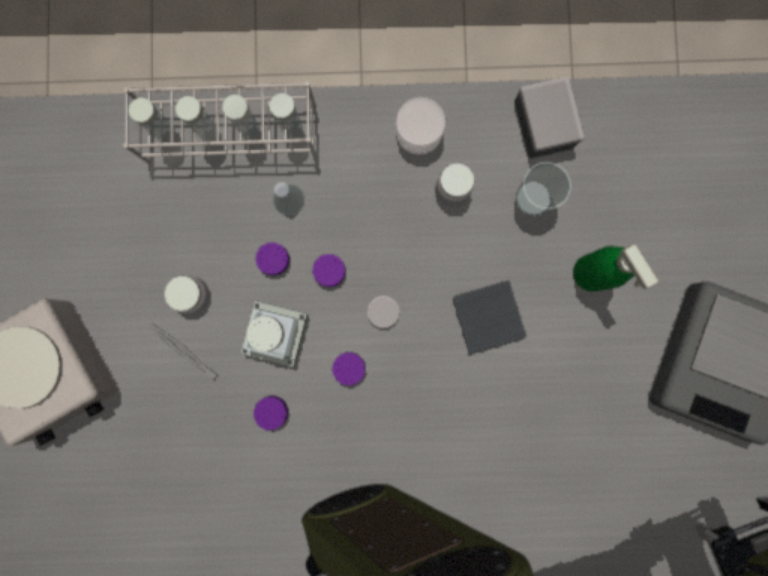

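The square jar's lid is at about (420,210) in the scene view and (265,337) in the top view. The dark rest is at (318,375) and (489,317). The purple lids stand around them. Next I measure these positions.

Run:
```python
from h import *
import pickle
for n,(u,v) in(('top',(265,337)),('scene',(420,212))):
    c=pickle.load(open(f'pics/{n}0.pkl','rb')); im=c['img']; u=int(u/1.5);v=int(v/1.5)
    cr=im[v-40:v+40,u-40:u+40]; cv2.imwrite(f'pics/z_{n}.png',cv2.resize(cr[:,:,::-1],None,fx=7,fy=7,interpolation=cv2.INTER_CUBIC)); print(n,u-40,v-40)
    r=(489,317) if n=='top' else (318,375); u=int(r[0]/1.5);v=int(r[1]/1.5)
    g=im.max(2); m=((g<70)).astype(np.uint8); w=np.zeros_like(m); w[v-36:v+36,u-36:u+36]=1; m*=w
    k,l,s,ce=cv2.connectedComponentsWithStats(m); i=l[v,u]; print('rest',s[i],g[v,u])
    cs,_=cv2.findContours((l==i).astype(np.uint8),0,1); a=max(cs,key=cv2.contourArea)
    q=cv2.approxPolyDP(a,6,True).reshape(-1,2); P=np.array([onz(c,*p,.02)[:2] for p in q]); print(P.round(4).tolist()); print('hullcentroid',onz(c,*ce[i],.02)[:2], [np.linalg.norm(P[j]-P[j-1]).round(4) for j in range(len(P))])
```

```text
top 136 184
rest [     0      0    512    384 196176] 70
[[1.1335, 0.7221], [0.0525, 0.7038], [0.0186, -0.6736], [1.0814, -0.7537]]
hullcentroid [ 0.55293908 -0.0044534 ] [np.float64(1.4767), np.float64(1.0811), np.float64(1.3779), np.float64(1.0658)]
scene 240 101
rest [ 187  230   49   42 1294] 56
[[0.4318, -0.1637], [0.4615, -0.2708], [0.5613, -0.2426], [0.5323, -0.1346]]
hullcentroid [ 0.49713662 -0.20430865] [np.float64(0.1046), np.float64(0.1112), np.float64(0.1037), np.float64(0.1118)]
```

Run:
```python
import cv2,numpy as np
a=cv2.imread('pics/z_top.png');b=cv2.imread('pics/z_scene.png');cv2.imwrite('pics/z.png',cv2.resize(np.hstack([a,b]),(800,400)))
```

```text
(no output)
```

View pics/z.png

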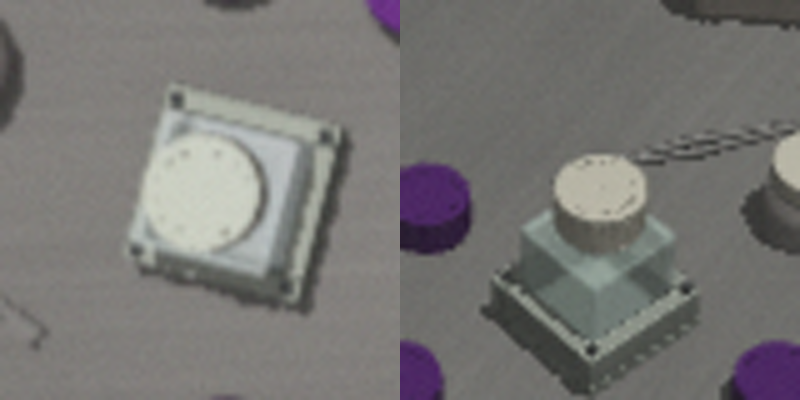

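Run:
```python
from h import *
import pickle
C={n:pickle.load(open(f'pics/{n}0.pkl','rb')) for n in('top','scene')}
# lid by warm-white mask
for n,(u,v) in(('top',(177,222)),('scene',(280,138))):
    im=C[n]['img'].astype(int); print(n,im[v,u]); 
    m=((im[:,:,0]>165)&(im[:,:,0]-im[:,:,2]>8)).astype(np.uint8)
    k,l,s,ce=cv2.connectedComponentsWithStats(m); i=l[v,u]; print(s[i],ce[i])
    cs,_=cv2.findContours((l==i).astype(np.uint8),0,1); a=max(cs,key=cv2.contourArea); e=cv2.fitEllipse(a); print(e); print(onz(C[n],*e[0],.126), onz(C[n],*ce[i],.126))
c=C['top']
S=np.array([onz(c,136+x/5,184+y/5,.036)[:2] for x,y in((176,98),(327,135),(288,287),(138,249))]); print('seat screws',S.round(4).tolist(),S.mean(0),[np.arctan2(*(S[j]-S[j-1])[::-1]).round(3) for j in range(4)])
c=C['scene']
S=np.array([onz(c,240+(x-400)/5,101+y/5,.036)[:2] for x,y in((591,350),(687,287))]); print(S)
# rest top view
c=C['top'];im=c['img'];u,v=326,211;print(im[v-30:v+31:6,u].max(1),im[v,u-36:u+37:4].max(1))
w=np.zeros(im.shape[:2],np.uint8);w[v-40:v+40,u-40:u+40]=1
g=cv2.GaussianBlur(im.max(2),(3,3),0)
for t in(75,80,85):
    m=((g<t)*w).astype(np.uint8);k,l,s,ce=cv2.connectedComponentsWithStats(m);i=l[v,u]
    if i==0: continue
    cs,_=cv2.findContours((l==i).astype(np.uint8),0,1);a=max(cs,key=cv2.contourArea)
    r=cv2.minAreaRect(a);B=np.array([onz(c,*p,.02)[:2] for p in cv2.boxPoints(r)]);print(t,s[i],onz(c,*ce[i],.02)[:2],B.round(3).tolist(),B.mean(0))
```

```text
top [204 208 195]
[177 220   6   5  12] [179.25       222.16666667]
((179.39405822753906, 221.8692169189453), (2.824287176132202, 6.014415264129639), 125.20438385009766)
[0.47400835 0.18999931 0.126     ] [0.47326721 0.19037694 0.126     ]
scene [174 170 157]
[271 132  18  13 171] [279.64327485 138.23391813]
((279.7823181152344, 138.30364990234375), (11.715415954589844, 17.385957717895508), 93.14340209960938)
[0.47399746 0.19853389 0.126     ] [0.47346597 0.19854916 0.126     ]
seat screws [[0.5252, 0.228], [0.5024, 0.1452], [0.4201, 0.1682], [0.4431, 0.2501]] [0.47271825 0.1978803 ] [np.float64(-0.262), np.float64(-1.839), np.float64(2.87), np.float64(1.297)]
[[0.50403558 0.14706979]
 [0.52759373 0.2289509 ]]
[131 131  70  69  70  70  72  74  71 132 128] [129 128 132 131  69  71  72  69  69  70  71  70  68  76  83 129 130 131
 129]
75 [ 303  189   46   46 1433] [ 0.4914444  -0.19715852] [[0.529, -0.133], [0.556, -0.235], [0.453, -0.261], [0.426, -0.159]] [ 0.49124022 -0.19686596]
80 [ 303  188   47   48 1491] [ 0.49155229 -0.19729818] [[0.53, -0.131], [0.559, -0.236], [0.454, -0.263], [0.425, -0.159]] [ 0.49171332 -0.19718944]
85 [ 302  188   48   48 1546] [ 0.4915814  -0.19737528] [[0.531, -0.131], [0.56, -0.236], [0.453, -0.264], [0.424, -0.159]] [ 0.49178676 -0.19746522]
```

```bash
cat >> h.py <<'E'
from scipy.spatial.transform import Rotation as Rn
def st(o=None):
    o=o or ctrl.get_obs(); R=Rn.from_euler('xyz',o['eef_rot']).as_matrix(); return o,R
def rep():
    o,R=st(); print('t',round(o['time_s'],2),'pos',(o['ee_pos']*1000).round(1),'phi(y)',np.arctan2(R[1,1],R[0,1]).round(4),'q',o['qpos'].round(3),'F',o['force'].round(2),'M',o['moment'].round(3),'w',round(o['grip_width']*1000,1)); return o,R
def to(p):
    o,R=st(); d=R.T@(np.array(p)-o['ee_pos']); print('tool delta mm',(d*1000).round(1)); return d
E
python3 - <<'E'
from h import *
import pickle
o,R=rep(); print(R.round(3)); to([.473,.198,.3])
c=pickle.load(open('pics/top0.pkl','rb')); print(onz(c,176.8,222.4,.126))
E
```

```text
t 0.1 pos [ 179.1 -519.8  205. ] phi(y) -1.239 q [-1.306  0.3    1.521 -0.     1.321 -0.067] F [-0.54 -0.26  0.92] M [ 0.022  0.008 -0.03 ] w 93.8
[[-0.     0.326 -0.945]
 [ 0.001 -0.945 -0.326]
 [-1.    -0.001 -0.   ]]
tool delta mm [ -94.5 -583.  -511.7]
[0.47285725 0.1966077  0.126     ]
```

play_rows([
  [[-30,0,0,0.1,0,0,94],[-30,0,0,0.1,0,0,94],[-30,0,0,0.1,0,0,94]],
])

```text
time_s: 0.4
ee_pos: [0.1791, -0.5197, 0.2962]
eef_rot: [-1.306, 1.57, 1.863]
force: [0.3, -0.9, 0.3]
grip_width: 0.0941
```

Run:
```python
from h import *
rep(); to([.473,.198,.3])
```

```text
t 0.4 pos [ 179.1 -519.7  296.2] phi(y) -1.5431 q [-1.306  0.248  1.378 -0.     1.517  0.238] F [ 0.33 -0.92  0.26] M [ 0.085 -0.013 -0.03 ] w 94.1
tool delta mm [  -3.2 -709.3 -313.7]
```

play_rows([
  [[0,-42,-18.5,0,0,0,94],[0,-42,-18.5,0,0,0,94],[0,-42,-18.5,0,0,0,94],[0,-42,-18.5,0,0,0,94],[0,-42,-18.5,0,0,0,94],[0,-42,-18.5,0,0,0,94],[0,-42,-18.5,0,0,0,94],[0,-42,-18.5,0,0,0,94],[0,-42,-18.5,0,0,0,94],[0,-42,-18.5,0,0,0,94]],
])

```text
time_s: 1.4
ee_pos: [0.3508, -0.0925, 0.2955]
eef_rot: [2.722, 1.57, -0.388]
force: [0.9, -0.7, 0.8]
grip_width: 0.0939
```

Run:
```python
from h import *
rep(); to([.473,.1975,.2])
```

```text
t 1.4 pos [350.8 -92.5 295.5] phi(y) -1.5393 q [-0.359 -0.197  1.835 -0.     1.503  1.181] F [ 0.86 -0.74  0.85] M [-0.023 -0.062 -0.059] w 93.9
tool delta mm [  95.5 -286.  -131.2]
```

play_rows([
  [[0,-41,-18.5,0,0,0,94],[0,-41,-18.5,0,0,0,94],[0,-41,-18.5,0,0,0,94],[0,-41,-18.5,0,0,0,94],[20,-41,-18.5,0,0,0,94],[20,-41,-18.5,0,0,0,94],[25,-40,-20,0,0,0,94],[25,0,0,0,0,0,94],[0,0,0,0,0,0,94]],
])

```text
time_s: 2.3
ee_pos: [0.4707, 0.195, 0.2025]
eef_rot: [0.292, 1.564, -2.816]
force: [-0.4, -0.4, 0.5]
grip_width: 0.094
```

Run:
```python
from h import *
rep(); to([.473,.1975,.094]); snap('scene','s1');snap('top','t1')
```

```text
t 2.3 pos [470.7 195.  202.5] phi(y) -1.5374 q [ 0.321  0.216  1.633 -0.     1.299  1.858] F [-0.37 -0.42  0.47] M [-0.02   0.02   0.004] w 94.0
tool delta mm [108.5  -2.6  -3.1]
```

View pics/s1.png

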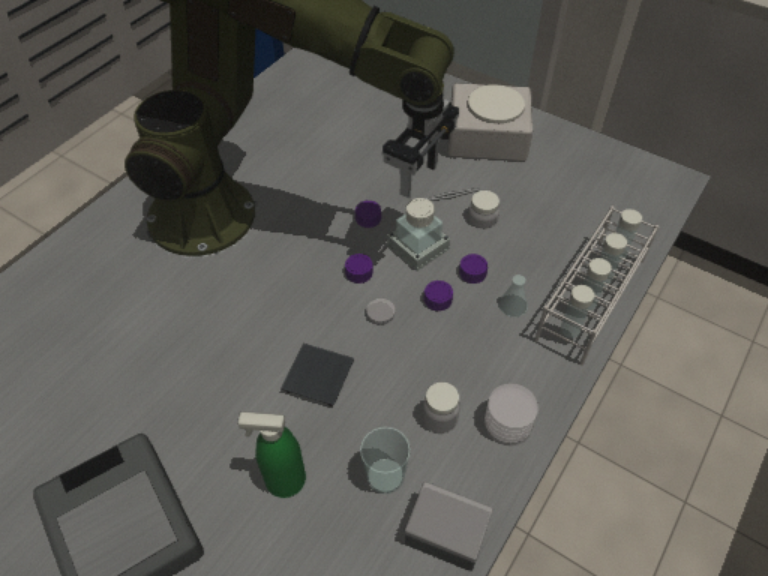

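The gripper hangs above the jar lid at (420,210), and the view below is clear. I descend in two stages.

play_rows([
  [[25,-2.5,-3,0,0,0,94],[25,0,0,0,0,0,94],[10,0,0,0,0,0,94],[0,0,0,0,0,0,94],[0,0,0,0,0,0,94]],
])

```text
time_s: 2.9
ee_pos: [0.4757, 0.1972, 0.1478]
eef_rot: [-2.858, 1.569, 0.315]
force: [-0.0, -0.9, 0.3]
grip_width: 0.0939
```

Run:
```python
from h import *
o,R=rep(); print(R.round(3).tolist()); to([.473,.1975,.094]); c=snap('scene','s2')
u,v=proj(c,[.473,.1975,.12])[0].astype(int)
cv2.imwrite('pics/s2z.png',cv2.resize(c['img'][v-50:v+50,u-60:u+60,::-1],None,fx=6,fy=6,interpolation=2))
```

```text
t 2.9 pos [475.7 197.2 147.8] phi(y) -1.5395 q [ 0.322  0.277  1.69  -0.     1.172  1.861] F [-0.03 -0.87  0.33] M [-0.013 -0.025 -0.064] w 93.9
[[0.002, 0.031, -1.0], [0.001, -1.0, -0.031], [-1.0, -0.001, -0.002]]
tool delta mm [53.8 -0.4  2.8]
```

View pics/s2z.png

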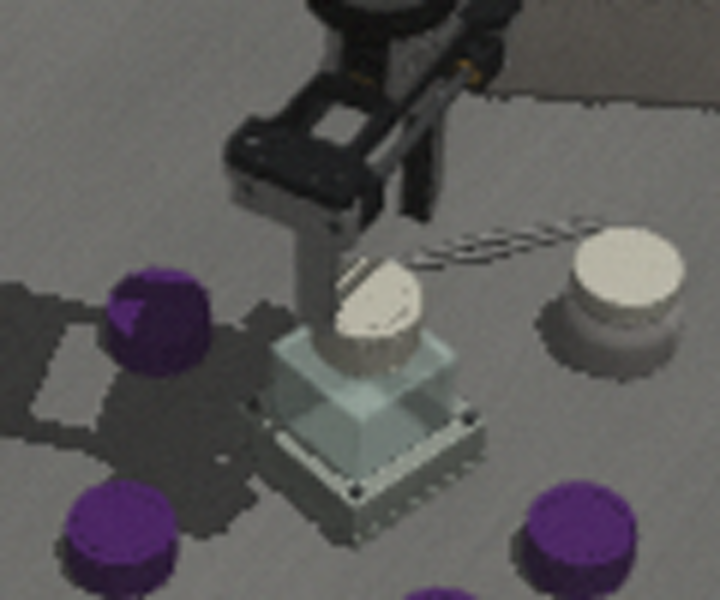

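The fingers straddle the lid, along y. I go down to the grip height and then close lightly to check the centring.

play_rows([
  [[25,-0.4,2.5,0,0,0,94],[22,0,0,0,0,0,94],[7,0,0,0,0,0,94],[0,0,0,0,0,0,94],[0,0,0,0,0,0,70],[0,0,0,0,0,0,55],[0,0,0,0,0,0,55],[0,0,0,0,0,0,55]],
], grip_force=5)

```text
time_s: 3.75
ee_pos: [0.4727, 0.1977, 0.0925]
eef_rot: [-2.857, 1.57, 0.316]
force: [0.5, -0.2, 0.2]
grip_width: 0.0654
```

Run:
```python
from h import *
o,R=rep(); print('Ftool',R.T@o['force'])
```

```text
t 3.75 pos [472.7 197.7  92.5] phi(y) -1.5389 q [ 0.325  0.343  1.747 -0.     1.051  1.864] F [ 0.48 -0.21  0.24] M [ 0.063  0.023 -0.006] w 65.4
Ftool [-0.24222885  0.22269963 -0.47493383]
```

play_rows([
  [[0,0,0,0,0,0,55],[0,0,0,0,0,0,55],[0,0,0,0,0,0,55]],
], grip_force=5)

```text
time_s: 4.05
ee_pos: [0.4727, 0.1981, 0.0925]
eef_rot: [-2.384, 1.57, 0.789]
force: [-0.6, 5.2, 4.9]
grip_width: 0.0602
```

Run:
```python
from h import *
o,R=rep(); print('Ftool',R.T@o['force'])
```

```text
t 4.05 pos [472.7 198.1  92.5] phi(y) -1.5389 q [3.250e-01 3.430e-01 1.747e+00 1.000e-03 1.051e+00 1.864e+00] F [-0.59  5.2   4.92] M [ 1.122  0.135 -0.018] w 60.2
Ftool [-4.91788614 -5.22400442  0.42376704]
```

play_rows([
  [[0,-1,0,0,0,0,55],[0,0,0,0,0,0,55]],
], grip_force=5)

```text
time_s: 4.25
ee_pos: [0.4727, 0.1987, 0.0922]
eef_rot: [-3.097, 1.57, 0.076]
force: [0.4, 4.5, 3.1]
grip_width: 0.0601
```

Run:
```python
from h import *
o,R=rep(); print('Ftool',R.T@o['force'])
```

```text
t 4.25 pos [472.7 198.7  92.2] phi(y) -1.5389 q [ 0.327  0.344  1.746 -0.     1.051  1.866] F [0.43 4.49 3.08] M [ 0.679 -0.142  0.06 ] w 60.1
Ftool [-3.08089681 -4.47670715 -0.571702  ]
```

play_rows([
  [[0,-0.8,0,0,0,0,55],[0,0,0,0,0,0,55]],
], grip_force=5)

```text
time_s: 4.45
ee_pos: [0.4726, 0.1993, 0.092]
eef_rot: [2.42, 1.57, -0.69]
force: [1.7, 0.7, 1.6]
grip_width: 0.0601
```

Run:
```python
from h import *
o,R=rep(); print('Ftool',R.T@o['force'])
```

```text
t 4.45 pos [472.6 199.3  92. ] phi(y) -1.5389 q [ 3.280e-01  3.450e-01  1.746e+00 -1.000e-03  1.051e+00  1.867e+00] F [1.72 0.75 1.64] M [ 0.186 -0.428 -0.012] w 60.1
Ftool [-1.63639606 -0.69390955 -1.74825223]
```

play_rows([
  [[0,0,-0.8,0,0,0,50],[0,0,0,0,0,0,50],[0,0,0,0,0,0,50]],
], grip_force=60)

```text
time_s: 4.75
ee_pos: [0.473, 0.1994, 0.092]
eef_rot: [0.268, 1.57, -2.842]
force: [-1.7, 1.3, 2.2]
grip_width: 0.0596
```

Run:
```python
from h import *
o,R=rep(); print('Ftool',R.T@o['force'])
```

```text
t 4.75 pos [473.  199.4  92. ] phi(y) -1.539 q [0.328 0.346 1.744 0.    1.052 1.867] F [-1.71  1.33  2.21] M [ 0.18   0.274 -0.014] w 59.6
Ftool [-2.21136504 -1.37868262  1.67160735]
```

play_rows([
  [[0,0,0,-0.08,0,0,50],[0,0,0,-0.12,0,0,50],[0,0,0,-0.12,0,0,50]],
])

```text
time_s: 5.05
ee_pos: [0.4731, 0.1992, 0.0919]
eef_rot: [0.376, 1.57, -2.41]
force: [-1.0, 0.7, 1.2]
grip_width: 0.0595
```

Run:
```python
from h import *
o,R=rep(); print('Ftool',R.T@o['force'])
```

```text
t 5.05 pos [473.1 199.2  91.9] phi(y) -1.2145 q [ 0.327  0.346  1.744 -0.     1.052  1.542] F [-0.96  0.73  1.19] M [-0.05   0.097 -0.37 ] w 59.5
Ftool [-1.19465193 -1.02168411  0.64373959]
```

play_rows([
  [[0,0,0,-0.12,0,0,50],[0,0,0,-0.12,0,0,50]],
])

```text
time_s: 5.25
ee_pos: [0.473, 0.1991, 0.0913]
eef_rot: [-0.172, 1.57, -2.718]
force: [1.6, 0.3, -4.1]
grip_width: 0.0596
```

Run:
```python
from h import *
o,R=rep()
```

```text
t 5.25 pos [473.  199.1  91.3] phi(y) -0.9752 q [ 0.327  0.347  1.744 -0.     1.051  1.302] F [ 1.56  0.34 -4.08] M [-0.085 -0.344  0.069] w 59.6
```

play_rows([
  [[0,0,0,-0.12,0,0,50],[0,0,0,-0.12,0,0,50]],
])

```text
time_s: 5.45
ee_pos: [0.473, 0.199, 0.0917]
eef_rot: [-0.092, 1.57, -2.398]
force: [-2.1, -1.9, 11.4]
grip_width: 0.0595
```

Run:
```python
from h import *
o,R=rep(); snap('scene','s3')
```

```text
t 5.45 pos [473.  199.   91.7] phi(y) -0.7345 q [ 3.270e-01  3.470e-01  1.744e+00 -1.000e-03  1.052e+00  1.062e+00] F [-2.11 -1.89 11.35] M [-0.388  0.153 -0.12 ] w 59.5
```

View pics/s3.png

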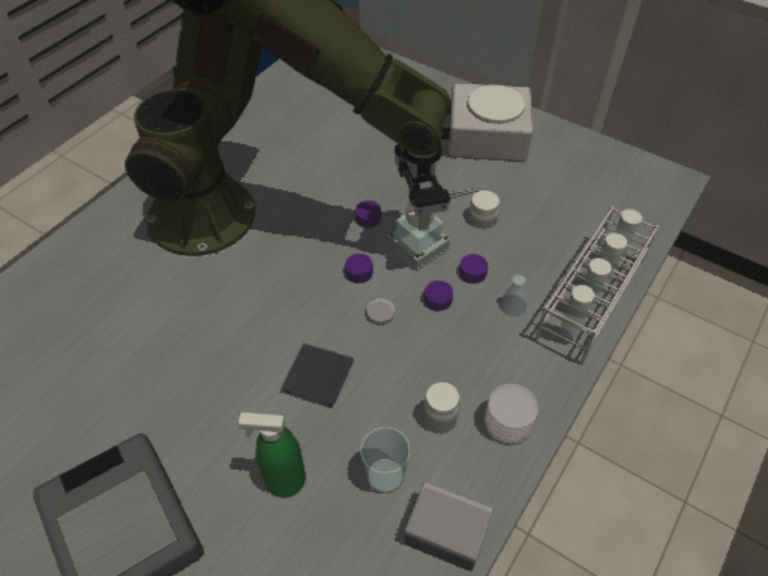

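play_rows([
  [[0,0,0,-0.12,0,0,50],[0,0,0,-0.12,0,0,50]],
])

```text
time_s: 5.7
ee_pos: [0.474, 0.1994, 0.0931]
eef_rot: [2.166, 1.569, 0.1]
force: [-1.1, -0.1, 12.3]
grip_width: 0.0598
```

Run:
```python
from h import *
o,R=rep()
```

```text
t 5.7 pos [474.  199.4  93.1] phi(y) -0.4944 q [ 3.270e-01  3.450e-01  1.742e+00 -1.000e-03  1.052e+00  8.220e-01] F [-1.06 -0.09 12.29] M [-0.286 -0.086 -0.091] w 59.8
```

play_rows([
  [[0,0,0,-0.12,0,0,50]],
])

```text
time_s: 5.8
ee_pos: [0.4741, 0.1994, 0.0932]
eef_rot: [2.09, 1.568, 0.145]
force: [0.4, -0.8, 13.1]
grip_width: 0.0594
```

Run:
```python
from h import *
o,R=rep()
```

```text
t 5.8 pos [474.1 199.4  93.2] phi(y) -0.3743 q [ 3.270e-01  3.450e-01  1.742e+00 -1.000e-03  1.052e+00  7.020e-01] F [ 0.45 -0.79 13.11] M [-0.228 -0.144 -0.157] w 59.4
```

play_rows([
  [[0,0,0,0,0,0,70],[0,0,0,0,0,0,70],[-2,0,0,0,0,0,70],[0,0,0,0,0,0,70]],
])

```text
time_s: 6.2
ee_pos: [0.4732, 0.1994, 0.094]
eef_rot: [-0.606, 1.57, -2.557]
force: [-0.1, -0.0, -1.1]
grip_width: 0.0702
```

Run:
```python
from h import *
o,R=rep(); c=snap('scene','s4')
u,v=proj(c,[.473,.1975,.12])[0].astype(int)
cv2.imwrite('pics/s4z.png',cv2.resize(c['img'][v-50:v+50,u-60:u+60,::-1],None,fx=6,fy=6,interpolation=2))
```

```text
t 6.2 pos [473.2 199.4  94. ] phi(y) -0.3798 q [ 0.327  0.344  1.742 -0.     1.056  0.707] F [-0.14 -0.04 -1.12] M [-0.023 -0.048  0.026] w 70.2
```

View pics/s4z.png

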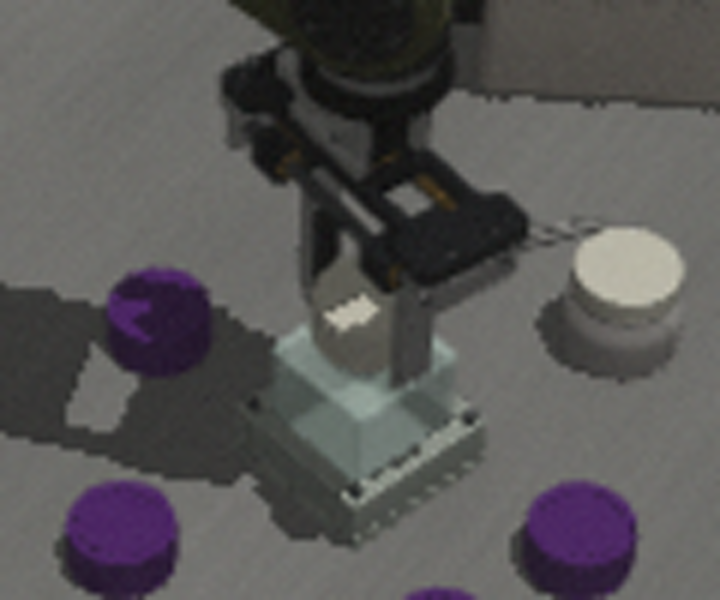

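play_rows([
  [[0,0,0,0,0,0,55],[0,0,0,0,0,0,55],[0,0,0,0,0,0,55],[0,0,0,0,0,0,55]],
], grip_force=6)

```text
time_s: 6.65
ee_pos: [0.4732, 0.1995, 0.094]
eef_rot: [-1.011, 1.571, -2.961]
force: [-0.3, -0.6, -1.1]
grip_width: 0.0599
```

Run:
```python
from h import *
o,R=rep(); print('Ftool',R.T@o['force'])
```

```text
t 6.65 pos [473.2 199.5  94. ] phi(y) -0.3791 q [0.328 0.344 1.742 0.    1.056 0.707] F [-0.34 -0.59 -1.11] M [-0.068 -0.085  0.019] w 59.9
Ftool [ 1.11044648 -0.10209348  0.67261166]
```

play_rows([
  [[0,0,0,0,0,0,50],[0,0,0,-0.1,0,0,50],[0,0,0,-0.12,0,0,50],[0,0,0,-0.12,0,0,50],[0,0,0,-0.12,0,0,50],[0,0,0,-0.12,0,0,50],[0,0,0,-0.1,0,0,50]],
], grip_force=20)

```text
time_s: 7.35
ee_pos: [0.4734, 0.1993, 0.0941]
eef_rot: [0.687, 1.57, -0.578]
force: [0.8, -0.7, -0.8]
grip_width: 0.0599
```

Run:
```python
from h import *
o,R=rep(); print('Ftool',R.T@o['force'])
```

```text
t 7.35 pos [473.4 199.3  94.1] phi(y) 0.3058 q [ 0.327  0.344  1.742 -0.     1.056  0.022] F [ 0.82 -0.75 -0.77] M [-0.368 -0.37   0.027] w 59.9
Ftool [0.77283851 0.55573035 0.95691229]
```

play_rows([
  [[0,0,0,-0.03,0,0,50],[0,0,0,-0.03,0,0,50]],
])

```text
time_s: 7.55
ee_pos: [0.4734, 0.1994, 0.0941]
eef_rot: [0.989, 1.57, -0.221]
force: [1.5, -0.9, -0.5]
grip_width: 0.0594
```

Run:
```python
from h import *
o,R=rep(); print('Ftool',R.T@o['force'])
```

```text
t 7.55 pos [473.4 199.4  94.1] phi(y) 0.3606 q [ 0.327  0.344  1.742 -0.     1.056 -0.033] F [ 1.48 -0.87 -0.51] M [-0.378 -0.442 -0.042] w 59.4
Ftool [0.51393235 1.07807202 1.33581435]
```

play_rows([
  [[0,0,0,-0.025,0,0,50],[0,0,0,-0.025,0,0,50]],
], grip_force=15)

```text
time_s: 7.75
ee_pos: [0.4733, 0.1994, 0.0941]
eef_rot: [0.86, 1.571, -0.299]
force: [1.8, -1.9, 0.1]
grip_width: 0.0597
```

```bash
python3 -c "
from h import *
rep()"
```

```text
t 7.75 pos [473.3 199.4  94.1] phi(y) 0.4118 q [ 0.327  0.344  1.742 -0.     1.056 -0.084] F [ 1.83 -1.89  0.05] M [-0.406 -0.491 -0.031] w 59.7
```

play_rows([
  [[0,0,0,-0.025,0,0,50],[0,0,0,-0.025,0,0,50]],
])

```text
time_s: 7.95
ee_pos: [0.4733, 0.1994, 0.094]
eef_rot: [-0.681, 1.571, -1.79]
force: [1.0, -2.5, -0.5]
grip_width: 0.0598
```

```bash
python3 -c "
from h import *
rep()"
```

```text
t 7.95 pos [473.3 199.4  94. ] phi(y) 0.4626 q [ 0.327  0.344  1.742 -0.     1.056 -0.135] F [ 1.   -2.52 -0.5 ] M [-0.392 -0.484  0.022] w 59.8
```

play_rows([
  [[0,0,0,-0.025,0,0,50],[0,0,0,-0.025,0,0,50]],
])

```text
time_s: 8.15
ee_pos: [0.4733, 0.1994, 0.094]
eef_rot: [-0.484, 1.571, -1.542]
force: [2.8, -3.0, -0.5]
grip_width: 0.0597
```

```bash
python3 -c "
from h import *
rep()"
```

```text
t 8.15 pos [473.3 199.4  94. ] phi(y) 0.5129 q [ 0.327  0.344  1.742 -0.     1.056 -0.185] F [ 2.79 -3.01 -0.46] M [-0.526 -0.493 -0.047] w 59.7
```

play_rows([
  [[0,0,0,-0.025,0,0,50],[0,0,0,-0.025,0,0,50]],
])

```text
time_s: 8.35
ee_pos: [0.4733, 0.1994, 0.0941]
eef_rot: [0.718, 1.571, -0.289]
force: [2.3, -3.2, -0.6]
grip_width: 0.0603
```

```bash
python3 -c "
from h import *
rep()"
```

```text
t 8.35 pos [473.3 199.4  94.1] phi(y) 0.5631 q [ 0.327  0.344  1.742 -0.     1.056 -0.236] F [ 2.28 -3.18 -0.64] M [-0.526 -0.582 -0.099] w 60.3
```

play_rows([
  [[0,0,0,-0.025,0,0,50],[0,0,0,-0.01,0,0,50]],
])

```text
time_s: 8.55
ee_pos: [0.4733, 0.1994, 0.0941]
eef_rot: [1.065, 1.571, 0.092]
force: [3.6, -2.5, 0.1]
grip_width: 0.0601
```

```bash
python3 -c "
from h import *
rep()"
```

```text
t 8.55 pos [473.3 199.4  94.1] phi(y) 0.5976 q [ 0.327  0.344  1.742 -0.     1.056 -0.27 ] F [ 3.56 -2.54  0.09] M [-0.561 -0.558 -0.045] w 60.1
```

Nothing yet; that last change was noise.

play_rows([
  [[0,0,0,-0.025,0,0,50],[0,0,0,-0.025,0,0,50]],
])

```text
time_s: 8.75
ee_pos: [0.4733, 0.1994, 0.0941]
eef_rot: [1.041, 1.571, 0.118]
force: [2.2, -2.5, -0.1]
grip_width: 0.0601
```

```bash
python3 -c "
from h import *
rep()"
```

```text
t 8.75 pos [473.3 199.4  94.1] phi(y) 0.648 q [ 0.327  0.344  1.742 -0.     1.056 -0.32 ] F [ 2.16 -2.48 -0.09] M [-0.575 -0.581 -0.026] w 60.1
```

play_rows([
  [[0,0,0,-0.025,0,0,50],[0,0,0,-0.025,0,0,50]],
])

```text
time_s: 8.95
ee_pos: [0.4733, 0.1995, 0.0941]
eef_rot: [1.149, 1.571, 0.276]
force: [2.1, -2.5, 0.2]
grip_width: 0.0602
```

```bash
python3 -c "
from h import *
rep()"
```

```text
t 8.95 pos [473.3 199.5  94.1] phi(y) 0.6981 q [ 0.328  0.344  1.742 -0.     1.056 -0.371] F [ 2.11 -2.47  0.16] M [-0.486 -0.688 -0.072] w 60.2
```

play_rows([
  [[0,0,0,-0.025,0,0,50],[0,0,0,-0.025,0,0,50]],
])

```text
time_s: 9.15
ee_pos: [0.4735, 0.1996, 0.0942]
eef_rot: [1.324, 1.57, 0.501]
force: [4.2, -2.0, 0.5]
grip_width: 0.0599
```

```bash
python3 -c "
from h import *
rep()"
```

```text
t 9.15 pos [473.5 199.6  94.2] phi(y) 0.748 q [ 0.328  0.343  1.742  0.     1.056 -0.42 ] F [ 4.2  -2.02  0.49] M [-0.305 -0.991 -0.078] w 59.9
```

play_rows([
  [[0,0,0,-0.02,0,0,50],[0,0,0,0,0,0,50]],
])

```text
time_s: 9.35
ee_pos: [0.4735, 0.1996, 0.0943]
eef_rot: [1.215, 1.57, 0.411]
force: [4.5, -1.5, 1.6]
grip_width: 0.0599
```

```bash
python3 -c "
from h import *
rep()"
```

```text
t 9.35 pos [473.5 199.6  94.3] phi(y) 0.7671 q [ 0.328  0.343  1.742  0.     1.056 -0.44 ] F [ 4.55 -1.5   1.64] M [-0.238 -1.08  -0.152] w 59.9
```

play_rows([
  [[0,0,0,-0.02,0,0,50],[0,0,0,0,0,0,50]],
])

```text
time_s: 9.55
ee_pos: [0.4736, 0.1996, 0.0943]
eef_rot: [1.179, 1.57, 0.395]
force: [5.4, -1.0, 1.8]
grip_width: 0.0599
```

```bash
python3 -c "
from h import *
rep()"
```

```text
t 9.55 pos [473.6 199.6  94.3] phi(y) 0.7866 q [ 0.327  0.343  1.742  0.     1.056 -0.459] F [ 5.44 -0.98  1.78] M [-0.208 -1.244 -0.207] w 59.9
```

play_rows([
  [[0,0,0,-0.02,0,0,50],[0,0,0,0,0,0,50]],
], grip_force=22)

```text
time_s: 9.75
ee_pos: [0.4736, 0.1996, 0.0943]
eef_rot: [1.212, 1.57, 0.448]
force: [5.3, -1.3, 1.1]
grip_width: 0.06
```

```bash
python3 -c "
from h import *
rep()"
```

```text
t 9.75 pos [473.6 199.6  94.3] phi(y) 0.8064 q [ 0.327  0.343  1.742  0.     1.056 -0.479] F [ 5.29 -1.34  1.12] M [-0.238 -1.287 -0.39 ] w 60.0
```

play_rows([
  [[0,0,0,-0.015,0,0,50],[0,0,0,0,0,0,50]],
])

```text
time_s: 9.95
ee_pos: [0.4737, 0.1996, 0.0943]
eef_rot: [1.236, 1.569, 0.486]
force: [5.8, -0.4, 0.9]
grip_width: 0.0601
```

```bash
python3 -c "
from h import *
rep()"
```

```text
t 9.95 pos [473.7 199.6  94.3] phi(y) 0.821 q [ 0.327  0.343  1.741  0.     1.055 -0.494] F [ 5.82 -0.36  0.87] M [-0.215 -1.292 -0.451] w 60.1
```

play_rows([
  [[0,0,0,-0.012,0,0,50],[0,0,0,0,0,0,50]],
], grip_force=30)

```text
time_s: 10.15
ee_pos: [0.4737, 0.1996, 0.0943]
eef_rot: [1.271, 1.569, 0.533]
force: [6.3, -0.5, 2.3]
grip_width: 0.0594
```

```bash
python3 -c "
from h import *
rep()"
```

```text
t 10.15 pos [473.7 199.6  94.3] phi(y) 0.8328 q [ 0.327  0.343  1.741  0.     1.055 -0.505] F [ 6.34 -0.5   2.27] M [-0.183 -1.243 -0.56 ] w 59.4
```

play_rows([
  [[0,0,0,0.04,0,0,50],[0,0.4,0.4,0.04,0,0,50],[0,0,0,0,0,0,50]],
])

```text
time_s: 10.45
ee_pos: [0.4739, 0.1996, 0.0942]
eef_rot: [1.899, 1.57, 1.08]
force: [2.6, -1.8, 1.7]
grip_width: 0.0597
```

```bash
python3 -c "
from h import *
rep()"
```

```text
t 10.45 pos [473.9 199.6  94.2] phi(y) 0.7525 q [ 0.327  0.345  1.74   0.     1.056 -0.425] F [ 2.64 -1.81  1.74] M [-0.123 -0.863 -0.112] w 59.7
```

play_rows([
  [[-1.5,0,0,0,0,0,50],[-1.5,0,0,0,0,0,50],[0,0,0,0,0,0,50]],
])

```text
time_s: 10.75
ee_pos: [0.4737, 0.1995, 0.0971]
eef_rot: [-2.393, 1.57, 3.073]
force: [2.0, -0.5, -1.1]
grip_width: 0.0598
```

```bash
python3 -c "
from h import *
rep()"
```

```text
t 10.75 pos [473.7 199.5  97.1] phi(y) 0.7537 q [ 0.327  0.34   1.738  0.     1.063 -0.426] F [ 1.99 -0.48 -1.12] M [-0.021 -0.542 -0.04 ] w 59.8
```

play_rows([
  [[-2,0,0,0,0,0,50],[-2,0,0,0,0,0,50],[0,0,0,0,0,0,50]],
])

```text
time_s: 11.05
ee_pos: [0.4739, 0.1995, 0.1014]
eef_rot: [1.184, 1.57, 0.367]
force: [1.5, 0.4, -0.0]
grip_width: 0.06
```

```bash
python3 -c "
from h import *
rep();c=snap('scene','s5')
u,v=proj(c,[.473,.1975,.12])[0].astype(int)
cv2.imwrite('pics/s5z.png',cv2.resize(c['img'][v-50:v+50,u-60:u+60,::-1],None,fx=6,fy=6,interpolation=2))"
```

```text
t 11.05 pos [473.9 199.5 101.4] phi(y) 0.7532 q [ 0.327  0.335  1.735  0.     1.072 -0.426] F [ 1.48  0.37 -0.05] M [-0.07  -0.549 -0.032] w 60.0
```

View pics/s5z.png

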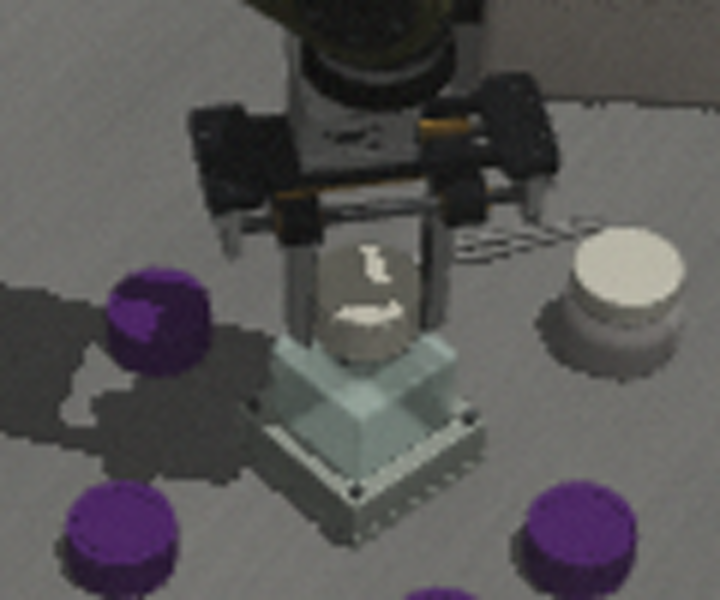

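The jar stays in the seat: there is no 5 N jar weight on the wrist and the view shows it in place. I lift further.

play_rows([
  [[-5,0,0,0,0,0,50],[-8,0,0,0,0,0,50],[-10,0,0,0,0,0,50],[-10,0,0,0,0,0,50],[-20,0,0,0,0,0,50],[-20,0,0,0,0,0,50],[0,0,0,0,0,0,50]],
])

```text
time_s: 11.8
ee_pos: [0.4748, 0.1999, 0.177]
eef_rot: [1.157, 1.566, 0.339]
force: [0.5, -0.3, -0.9]
grip_width: 0.0598
```

```bash
python3 -c "
from h import *
rep();c=snap('scene','s6')
to([.4935,-.199,.17])
u,v=proj(c,[.473,.1975,.12])[0].astype(int)
cv2.imwrite('pics/s6z.png',cv2.resize(c['img'][v-50:v+50,u-60:u+60,::-1],None,fx=6,fy=6,interpolation=2))"
```

```text
t 11.8 pos [474.8 199.9 177. ] phi(y) 0.7531 q [ 0.327  0.245  1.659  0.     1.233 -0.426] F [ 0.55 -0.31 -0.91] M [-0.026 -0.101 -0.045] w 59.8
tool delta mm [   4.9 -258.5  304. ]
```

View pics/s6z.png

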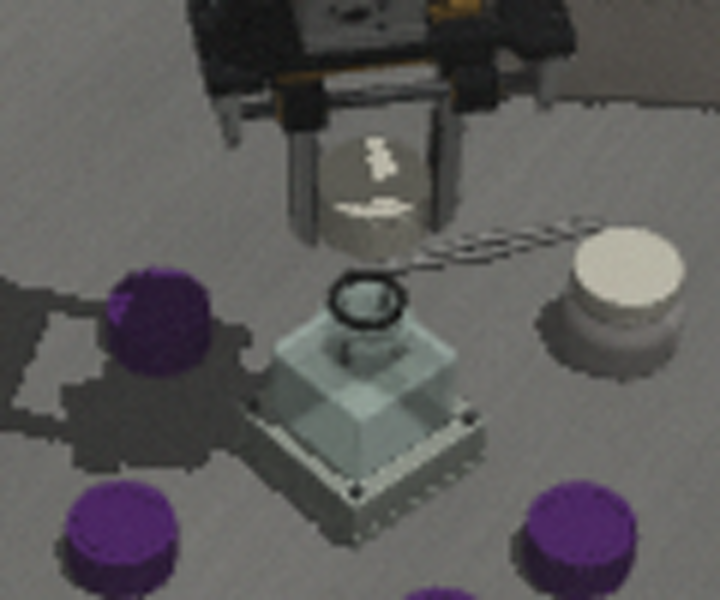

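The lid is off: the open mouth with its dark gasket shows at (368,300), and the jar is still seated. One problem remains. The fingertips reach about 5 mm below the lid's rim, so they would meet the rest plate before the lid did. I'll set the lid back loosely on the neck in the same pose and regrip it higher.

play_rows([
  [[20,0,0,0,0,0,50],[20,0,0,0,0,0,50],[0,0,0,0,0,0,50],[0,0,0,0,0,0,50]],
])

```text
time_s: 12.25
ee_pos: [0.4736, 0.1994, 0.1338]
eef_rot: [-2.015, 1.57, -2.833]
force: [0.0, -0.2, -0.8]
grip_width: 0.0597
```

```bash
python3 -c "
from h import *
rep();to([.4738,.1995,.0945])"
```

```text
t 12.25 pos [473.6 199.4 133.8] phi(y) 0.753 q [ 0.327  0.293  1.705  0.     1.144 -0.426] F [ 0.   -0.18 -0.79] M [ 0.    -0.108 -0.012] w 59.7
tool delta mm [39.3  0.3  0.1]
```

play_rows([
  [[8,0.2,0.1,0,0,0,50],[8,0,0,0,0,0,50],[6,0,0,0,0,0,50],[4,0,0,0,0,0,50],[3,0,0,0,0,0,50],[0,0,0,0,0,0,50]],
])

```text
time_s: 12.85
ee_pos: [0.4739, 0.1995, 0.1047]
eef_rot: [-1.971, 1.57, -2.789]
force: [0.1, 0.1, -0.6]
grip_width: 0.0598
```

```bash
python3 -c "
from h import *
rep();to([.4738,.1995,.0945])"
```

```text
t 12.85 pos [473.9 199.5 104.7] phi(y) 0.753 q [ 0.327  0.331  1.731 -0.     1.08  -0.426] F [ 0.11  0.11 -0.65] M [-0.006 -0.12  -0.006] w 59.8
tool delta mm [10.2 -0.1 -0.1]
```

play_rows([
  [[3,0,0,0,0,0,50],[3,0,0,0,0,0,50],[2,0,0,0,0,0,50],[1,0,0,0,0,0,50],[0,0,0,0,0,0,50]],
])

```text
time_s: 13.35
ee_pos: [0.4741, 0.1995, 0.096]
eef_rot: [1.08, 1.571, 0.262]
force: [2.5, -0.5, -0.1]
grip_width: 0.0598
```

```bash
python3 -c "
from h import *
rep();to([.4738,.1995,.0945])"
```

```text
t 13.35 pos [474.1 199.5  96. ] phi(y) 0.7529 q [ 0.327  0.342  1.738 -0.     1.061 -0.426] F [ 2.48 -0.46 -0.14] M [ 0.109 -0.586 -0.095] w 59.8
tool delta mm [ 1.5 -0.3 -0.2]
```

play_rows([
  [[1,0.2,0.2,0,0,0,50],[0.7,0,0,0,0,0,50],[0,0,0,0,0,0,50]],
])

```text
time_s: 13.65
ee_pos: [0.4743, 0.1995, 0.0943]
eef_rot: [1.26, 1.571, 0.442]
force: [3.0, 0.4, -0.7]
grip_width: 0.0599
```

```bash
python3 -c "
from h import *
rep()"
```

```text
t 13.65 pos [474.3 199.5  94.3] phi(y) 0.753 q [ 0.327  0.345  1.739  0.     1.057 -0.426] F [ 3.04  0.35 -0.7 ] M [ 0.07  -0.561 -0.074] w 59.9
```

play_rows([
  [[0.6,0,0,0,0,0,50],[0,0,0,0,0,0,50]],
])

```text
time_s: 13.85
ee_pos: [0.4745, 0.1995, 0.0939]
eef_rot: [0.934, 1.57, 0.116]
force: [3.2, -0.4, 3.0]
grip_width: 0.0598
```

```bash
python3 -c "
from h import *
rep()"
```

```text
t 13.85 pos [474.5 199.5  93.9] phi(y) 0.753 q [ 0.327  0.346  1.739 -0.     1.056 -0.426] F [ 3.18 -0.41  2.97] M [-0.039 -0.565 -0.051] w 59.8
```

play_rows([
  [[0,0,0,0,0,0,70],[0,0,0,0,0,0,70],[-4,0,0,0,0,0,70],[-6,0,0,0,0,0,70],[0,0,0,0,0,0,70]],
])

```text
time_s: 14.35
ee_pos: [0.4747, 0.1997, 0.1047]
eef_rot: [1.166, 1.57, 0.348]
force: [-0.2, 0.7, -1.0]
grip_width: 0.07
```

```bash
python3 -c "
from h import *
rep();c=snap('scene','s7')
u,v=proj(c,[.473,.1975,.12])[0].astype(int)
cv2.imwrite('pics/s7z.png',cv2.resize(c['img'][v-50:v+50,u-60:u+60,::-1],None,fx=6,fy=6,interpolation=2))"
```

```text
t 14.35 pos [474.7 199.7 104.7] phi(y) 0.753 q [ 0.327  0.331  1.731  0.     1.079 -0.426] F [-0.21  0.67 -1.  ] M [-0.047 -0.136 -0.035] w 70.0
```

View pics/s7z.png

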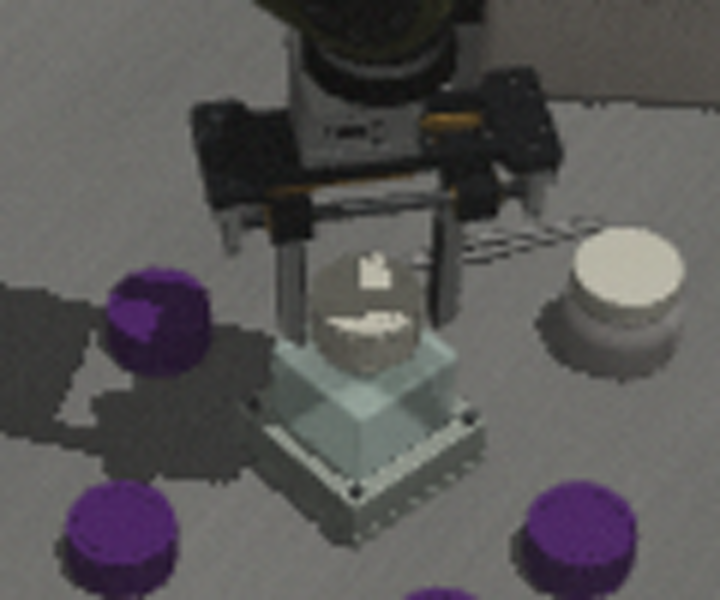

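The lid stands level on the neck, with the fingers now about 10 mm higher. I regrip and lift a little.

play_rows([
  [[-1,0,0,0,0,0,55],[0,0,0,0,0,0,55],[0,0,0,0,0,0,55],[0,0,0,0,0,0,55],[0,0,0,0,0,0,50]],
], grip_force=12)

```text
time_s: 14.9
ee_pos: [0.4743, 0.1995, 0.1048]
eef_rot: [1.291, 1.571, 0.473]
force: [-1.6, 0.8, 2.9]
grip_width: 0.06
```

play_rows([
  [[0,0,0,0,0,0,50],[-2,0,0,0,0,0,50],[-2,0,0,0,0,0,50],[0,0,0,0,0,0,50]],
], grip_force=25)

```text
time_s: 15.3
ee_pos: [0.4744, 0.1995, 0.1089]
eef_rot: [0.933, 1.571, 0.115]
force: [0.3, 0.7, -0.2]
grip_width: 0.0598
```

```bash
python3 -c "
from h import *
rep()"
```

```text
t 15.3 pos [474.4 199.5 108.9] phi(y) 0.753 q [ 0.327  0.325  1.727 -0.     1.089 -0.426] F [ 0.27  0.75 -0.16] M [ 0.046 -0.228 -0.037] w 59.8
```

play_rows([
  [[-4,0,0,0,0,0,50],[-8,0,0,0,0,0,50],[-10,0,0,0,0,0,50],[-20,0,0,0,0,0,50],[-20,0,0,0,0,0,50],[-10,0,0,0,0,0,50],[0,0,0,0,0,0,50]],
])

```text
time_s: 16.0
ee_pos: [0.4748, 0.1997, 0.1823]
eef_rot: [1.155, 1.568, 0.337]
force: [-0.0, 0.0, -1.2]
grip_width: 0.06
```

```bash
python3 -c "
from h import *
rep();c=snap('scene','s8')
to([.4935,-.199,.18])
u,v=proj(c,[.473,.1975,.12])[0].astype(int)
cv2.imwrite('pics/s8z.png',cv2.resize(c['img'][v-50:v+50,u-60:u+60,::-1],None,fx=6,fy=6,interpolation=2))"
```

```text
t 16.0 pos [474.8 199.7 182.3] phi(y) 0.7531 q [ 0.327  0.241  1.651  0.     1.247 -0.426] F [-0.05  0.03 -1.19] M [ 0.024 -0.147 -0.026] w 60.0
tool delta mm [   0.9 -258.6  303.9]
```

View pics/s8z.png

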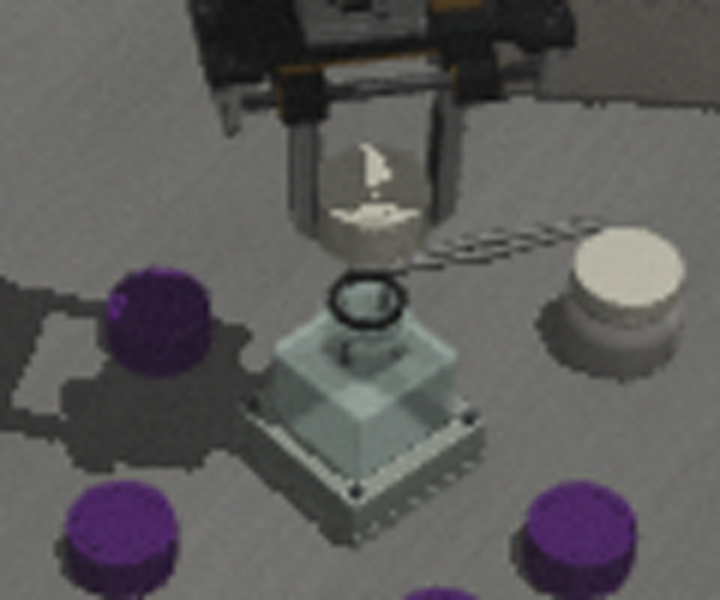

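The lid now sticks out below the fingertips, and the jar is left in its seat. I carry it to the rest.

play_rows([
  [[0,-10,11.8,0,0,0,50],[0,-18,21.2,0,0,0,50],[0,-22,25.8,0,0,0,50],[0,-22,25.8,0,0,0,50],[0,-22,25.8,0,0,0,50],[0,-22,25.8,0,0,0,50],[0,-22,25.8,0,0,0,50],[0,-22,25.8,0,0,0,50],[0,-22,25.8,0,0,0,50],[0,-22,25.8,0,0,0,50]],
])

```text
time_s: 17.05
ee_pos: [0.4882, -0.1167, 0.1798]
eef_rot: [-2.585, 1.569, 2.88]
force: [-0.3, 0.4, -0.7]
grip_width: 0.0598
```

play_rows([
  [[0,-20,23.5,0,0,0,50],[0,-18,21.2,0,0,0,50],[0,-11,13,0,0,0,50],[0,-5,6,0,0,0,50],[0,0,0,0,0,0,50],[0,0,0,0,0,0,50]],
])

```text
time_s: 17.65
ee_pos: [0.4932, -0.1973, 0.1806]
eef_rot: [-3.083, 1.57, 2.383]
force: [0.3, 0.6, -1.1]
grip_width: 0.0599
```

```bash
python3 -c "
from h import *
o,R=rep();print(R.round(3).tolist());c=snap('scene','s9');snap('top','t9')
to([.4935,-.199,.04])
u,v=proj(c,[.4935,-.199,.02])[0].astype(int)
cv2.imwrite('pics/s9z.png',cv2.resize(c['img'][v-50:v+50,u-60:u+60,::-1],None,fx=6,fy=6,interpolation=2))"
```

```text
t 17.65 pos [ 493.2 -197.3  180.6] phi(y) 0.7535 q [-0.45   0.28   1.606  0.     1.256 -1.203] F [ 0.32  0.61 -1.14] M [ 0.029 -0.142 -0.005] w 59.9
[[-0.0, 0.729, 0.684], [0.0, 0.684, -0.729], [-1.0, -0.0, -0.0]]
tool delta mm [140.8  -1.2   1.4]
```

View pics/s9.png

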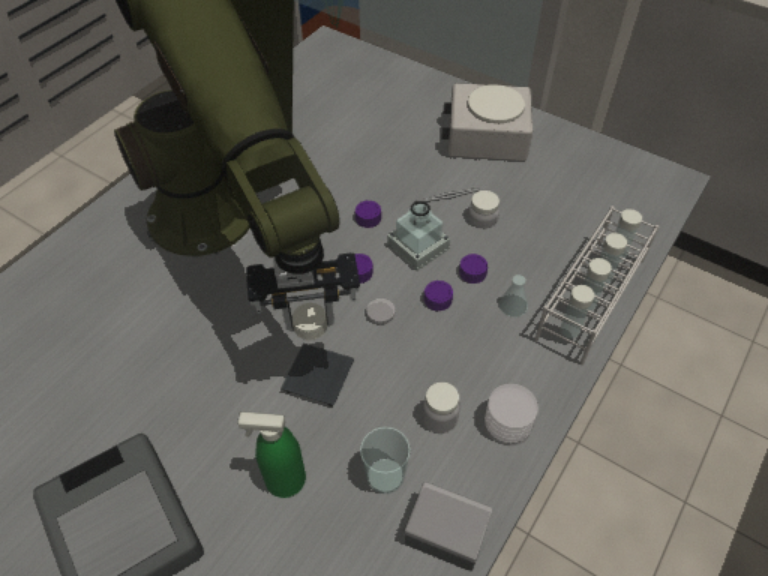

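play_rows([
  [[20,-1.2,1.4,0,0,0,50],[40,0,0,0,0,0,50],[40,0,0,0,0,0,50],[25,0,0,0,0,0,50],[12,0,0,0,0,0,50],[6,0,0,0,0,0,50],[3,0,0,0,0,0,50],[0,0,0,0,0,0,50],[0,0,0,0,0,0,50]],
])

```text
time_s: 18.65
ee_pos: [0.4939, -0.2001, 0.0358]
eef_rot: [0.377, 1.569, -0.441]
force: [0.4, 0.4, -1.1]
grip_width: 0.0598
```

```bash
python3 -c "
from h import *
o,R=rep();c=snap('scene','s10')
u,v=proj(c,[.4935,-.199,.02])[0].astype(int)
cv2.imwrite('pics/s10z.png',cv2.resize(c['img'][v-50:v+50,u-60:u+60,::-1],None,fx=6,fy=6,interpolation=2))"
```

```text
t 18.65 pos [ 493.9 -200.1   35.8] phi(y) 0.753 q [-0.454  0.467  1.724  0.     0.948 -1.207] F [ 0.44  0.41 -1.06] M [ 0.018 -0.177 -0.029] w 59.8
```

View pics/s10z.png

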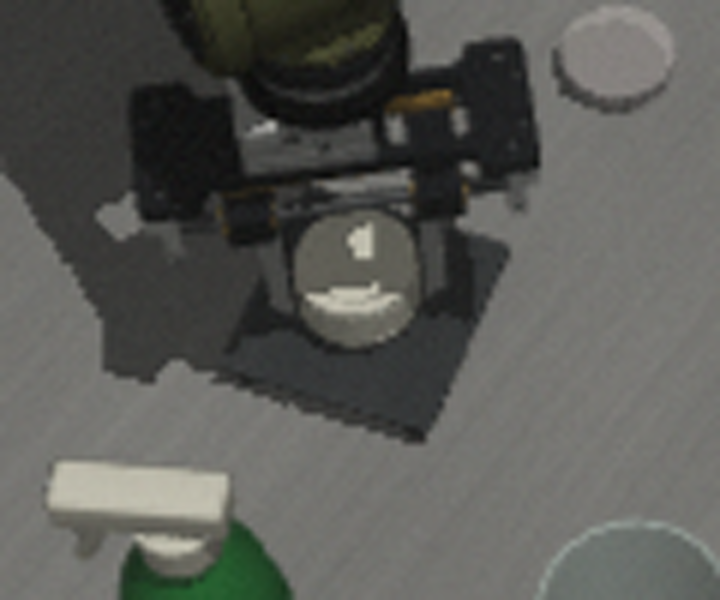

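The lid hangs about 10 mm above the plate, roughly over its middle. I lower it slowly.

play_rows([
  [[3,0,0,0,0,0,50],[3,0,0,0,0,0,50],[1.5,0,0,0,0,0,50],[1,0,0,0,0,0,50],[0,0,0,0,0,0,50]],
])

```text
time_s: 19.2
ee_pos: [0.4933, -0.1999, 0.0261]
eef_rot: [-2.726, 1.57, 2.739]
force: [-0.2, -0.2, 0.1]
grip_width: 0.06
```

```bash
python3 -c "
from h import *
rep()"
```

```text
t 19.2 pos [ 493.3 -199.9   26.1] phi(y) 0.753 q [-0.454  0.482  1.729 -0.     0.93  -1.207] F [-0.22 -0.24  0.1 ] M [ 0.024 -0.201  0.011] w 60.0
```

play_rows([
  [[0.4,0,0,0,0,0,50],[0,0,0,0,0,0,50]],
])

```text
time_s: 19.4
ee_pos: [0.4935, -0.1999, 0.0259]
eef_rot: [0.504, 1.571, -0.314]
force: [0.6, -0.2, -0.0]
grip_width: 0.06
```

```bash
python3 -c "
from h import *
rep()"
```

```text
t 19.4 pos [ 493.5 -199.9   25.9] phi(y) 0.753 q [-0.454  0.483  1.729  0.     0.93  -1.207] F [ 0.6  -0.22 -0.01] M [-0.034 -0.145 -0.01 ] w 60.0
```

play_rows([
  [[0.4,0,0,0,0,0,50],[0,0,0,0,0,0,50]],
])

```text
time_s: 19.6
ee_pos: [0.4935, -0.1999, 0.0258]
eef_rot: [0.286, 1.571, -0.532]
force: [-3.0, 0.8, 5.2]
grip_width: 0.0598
```

```bash
python3 -c "
from h import *
rep()"
```

```text
t 19.6 pos [ 493.5 -199.9   25.8] phi(y) 0.753 q [-0.454  0.483  1.729 -0.     0.929 -1.207] F [-2.97  0.85  5.19] M [0.152 0.301 0.019] w 59.8
```

The lid is down, with about 5 N of contact. I open the fingers gently and back away.

play_rows([
  [[-0.2,0,0,0,0,0,62],[0,0,0,0,0,0,66],[0,0,0,0,0,0,72],[0,0,0,0,0,0,78],[-4,0,0,0,0,0,78],[-15,0,0,0,0,0,78],[-40,0,0,0,0,0,78],[-50,0,0,0,0,0,78],[-50,0,0,0,0,0,78]],
])

```text
time_s: 20.5
ee_pos: [0.493, -0.1997, 0.1866]
eef_rot: [-2.772, 1.57, 2.693]
force: [0.4, -1.0, -0.2]
grip_width: 0.078
```

play_rows([
  [[-30,0,-30,0,0,0,78],[-10,30,-40,0,0,0,78],[0,30,-40,0,0,0,78],[0,30,-40,0,0,0,78],[0,0,0,0,0,0,78],[0,0,0,0,0,0,78]],
])

```text
time_s: 21.1
ee_pos: [0.4566, -0.0292, 0.2249]
eef_rot: [0.503, 1.57, -0.313]
force: [-0.3, -1.0, -0.2]
grip_width: 0.0783
```

```bash
python3 -c "
from h import *
rep();c=snap('scene','s11');t=snap('top','t11')
out=[]
for k,P in((c,[.4935,-.199,.02]),(t,[.4935,-.199,.02]),(c,[.473,.1995,.1]),(t,[.473,.1995,.1])):
    u,v=proj(k,P)[0].astype(int); out.append(cv2.resize(k['img'][v-36:v+36,u-48:u+48,::-1],(400,300),interpolation=2))
cv2.imwrite('pics/f.png',np.vstack([np.hstack(out[:2]),np.hstack(out[2:])]))"
```

```text
t 21.1 pos [456.6 -29.2 224.9] phi(y) 0.7552 q [-0.144  0.075  1.742 -0.     1.324 -0.899] F [-0.32 -0.97 -0.16] M [ 0.009 -0.143  0.021] w 78.3
```

View pics/f.png

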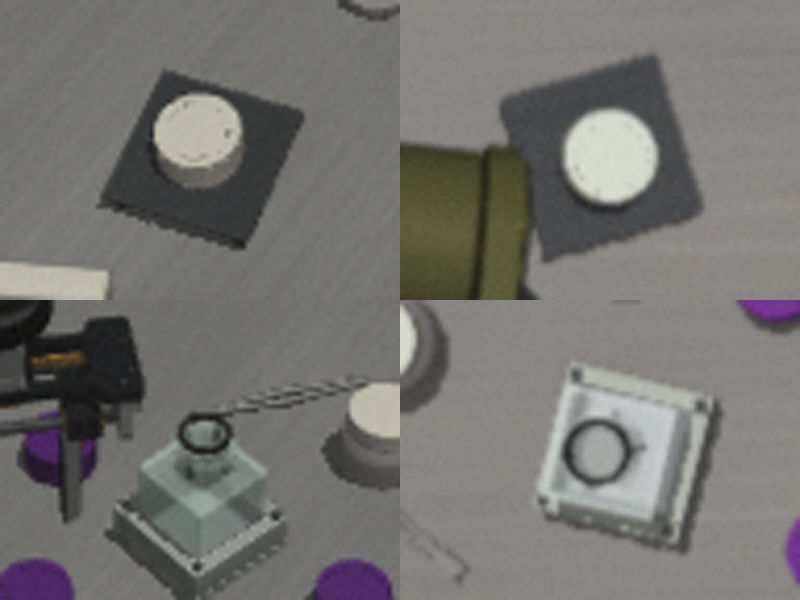

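View pics/s11.png

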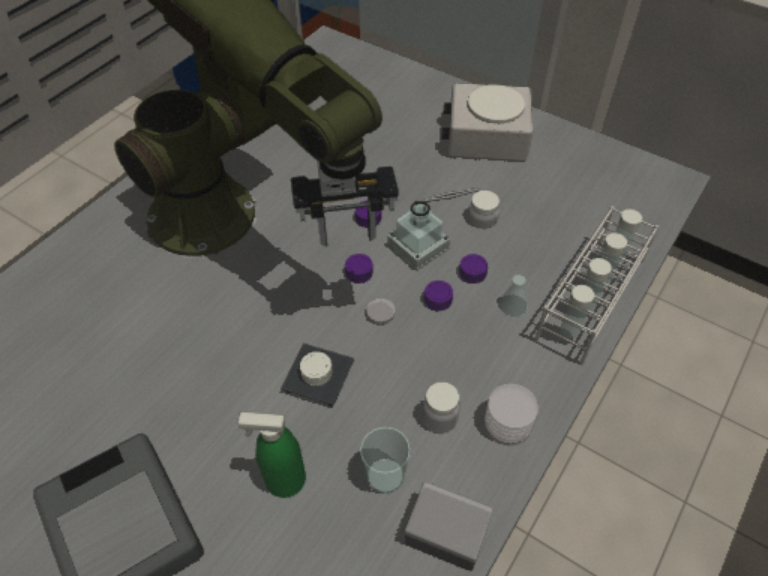

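The lid stands upright on the plate and the jar, without its lid, is in its seat. I check the centring in both views.

Run:
```python
from h import *
import pickle
for n,cor,lid in(('s11',[(165,70),(303,113),(243,240),(102,200)],(198,126)),('t11',[(500,104),(655,55),(701,209),(546,260)],(610,156))):
    c=pickle.load(open(f'pics/{n}.pkl','rb')); u,v=proj(c,[.4935,-.199,.02])[0].astype(int); ox=400 if n[0]=='t' else 0
    f=lambda p,z:onz(c,u-48+(p[0]-ox)/4.1667,v-36+p[1]/4.1667,z)[:2]
    P=np.array([f(p,.02) for p in cor]); print(n,P.mean(0).round(4),[np.linalg.norm(P[i]-P[i-1]).round(3) for i in range(4)],'lid',f(lid,.05).round(4))
```

```text
s11 [ 0.4962 -0.1998] [np.float64(0.112), np.float64(0.107), np.float64(0.108), np.float64(0.103)] lid [ 0.4925 -0.1971]
t11 [ 0.4911 -0.199 ] [np.float64(0.108), np.float64(0.109), np.float64(0.107), np.float64(0.108)] lid [ 0.4908 -0.2004]
```

```bash
python3 -c "
from h import *
print(hand_in())"
```

```text
the job is handed in; nothing more can be done
None
```

The lid is off and laid open side down on the dark steel rest, and the jar is still in its seat. I handed in at about 21 s of the 61 s allowed.

- **Breaking loose:** I gripped the lid at 60 N and twisted it anticlockwise by about 1.17 rad. It broke free partway, with the gasket's upward push then showing at the wrist. I let go once so the lid could rise.
- **Finding the stop:** I spun it on with a light grip until the moment rose steadily. I stopped at 0.56 N m, below the 0.8 limit, then turned back 0.08 rad.
- **Lifting off:** The lid came up without the jar's weight showing at the wrist.
- **Extra step:** My first grip was too low. The fingertips would have met the rest before the lid did, so I set the lid back loosely on the neck, regripped about 10 mm higher and lifted it again.
- **Placing:** I lowered it onto the rest until I felt about 5 N of contact, opened the fingers and moved the arm clear.

**Last checks:** The pictures show the lid upright on the rest, the jar in its seat, and nothing else visibly moved.

**Disagreement:** The two cameras differ on the centring. The top view puts the lid about 1.5 mm from the middle of the rest and the scene view about 4.5 mm. The plate's edges were read by eye, so treat these as good to a few millimetres.

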